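# Dispense the walnuts from the nut carousel into the glass bowl

### The job

Stand the frosted glass bowl on the bench under the carousel's spout, turn the carousel until the walnut compartment lies square at the spout, then tip it forward by its rear handle so that both walnuts roll into the bowl, and lower it gently all the way back down. Carry the bowl level without dropping it, keep every other nut in the carousel, and leave the jar, spoons and dough divider where they are.

Things in the scene. Friction and masses are not known exactly. Their poses are not given: they have to be found in the camera images.
- stand: fixed stand of the nut carousel: wooden base plate 210 x 280 x 12 mm (from 85 mm in front of the origin to 125 mm behind it), two aluminium uprights 36 x 10 mm, 178 mm high, 128 mm either side, and a rear rest post. Origin on the bench under the centre of the carousel; -x points to the front (the spout side), +x to the rear (the handle side), z up
- bowl_spot (a point): the point on the bench, 210 mm in front of the carousel's centre, where the middle of the bowl's foot belongs so that the bowl catches what the spout pours (within about 30 mm); axes as the stand's
- cradle (a joint): tilt in rad of the sage-green cradle that carries the wheel. It pivots on a level axis along the stand's y, 50 mm in front of the carousel's centre and 160 mm above the bench. 0 = level, resting on the rear post; positive = rear handle lifted, spout dipping; stop at 0.65. Lifting takes about 3 N at the handle; let go when raised, it falls back hard. While it is level the nuts stay in; they roll over the wheel's lip at 0.5 to 0.6 rad
- lift_handle (a point): middle of the black round grip bar of the rear handle, 14 mm diameter, 84 mm long along the stand's y, 178 mm behind the carousel's centre, 205 mm above the bench when down; 49 mm clear between the bar and the fence, nothing underneath but the bench. Rigid with the cradle: when down it lies 228 mm behind and 45 mm above the pivot (about 334 mm above the bench at 0.65 rad). The bar may turn in the grip
- spout_lip (a point): middle of the front edge of the chute's floor (mouth 75 mm wide), 172 mm in front of the carousel's centre and 169 mm above the bench when level; at 0.65 rad tilt 152 mm in front and 93 mm above. The chute starts at the one gap, 100 mm wide, in the clear fence (244 mm across outside, up to 220 mm above the bench)
- wheel (a joint): angle in rad of the wooden wheel: 230 mm across; six open-topped compartments of 60 degrees, 3 mm walls up to 213 mm above the bench, flat floor 175 mm above the bench with a lip 2 mm high 100 mm from the axis that keeps the nuts in while level and turned calmly. At each multiple of 1.0472 one compartment is square (within 8 degrees) at the spout; positive = anticlockwise from above. Endless, stiff (0.1 N m)
- turn_knob (a point): grip point of the wheel's black bar knob, on the wheel's axis, 239 mm above the bench: bar 56 mm long (along this point's x), 16 mm wide (y), from 217 to 251 mm above the bench, on a round wooden hub 40 mm across that ends at 217 mm. Turns with the wheel: compartments are centred on its x axis (both ways) and every 60 degrees from there; at wheel angle 0 its axes are the stand's
- bowl: frosted glass bowl, 0.36 to 0.56 kg, 170 mm across the rim, 65 mm high, foot 90 mm across, wall 8 mm thick and nearly upright in the top 20 mm (at 45 mm height 166 mm across). Origin at the middle of the underside of the foot, z up; inner floor 8 mm above it. It starts standing on the baking tray (floor 3 mm above the bench)
- tray: aluminium baking tray, fixed, 240 x 320 mm (y), rim 18 mm high, floor 3 mm thick; origin at the middle of its underside. Just beyond its far edge stands a fixed spice rack, three tiers 50, 100 and 150 mm high
- walnut_a: walnut, pale tan and wrinkled, round, 30 mm across, 10 to 17 g; origin at its centre. The two walnuts share one compartment of the wheel, never the one that is at the spout at first
- walnut_b: the other walnut, the same
- chestnut_a: chestnut, dark red-brown and glossy with a pale base, round, 30 mm across; origin at its centre; the two share a compartment
- chestnut_b: the other chestnut
- macadamia_a: macadamia in its shell, smooth mid-brown, round, 26 mm across; origin at its centre; the two share a compartment
- macadamia_b: the other macadamia
- nutmeg_a: whole nutmeg, grey-brown, 25 mm across; origin at its centre; the two share a compartment
- nutmeg_b: the other nutmeg
- spice_jar: bystander: amber glass jar with a red cap, 46 mm across, 95 mm high, loose, standing on the robot's side of the bowl's place, 125 to 140 mm from the line of the spout; origin at the middle of its underside
- dough_divider: bystander: blue plastic dough divider lying flat, 150 x 95 mm, up to 12 mm high, loose, on the far side of the bowl's place; origin at the middle of its underside
- spoon_a: bystander: wooden spoon 200 mm long lying along its x on the baking tray beside the bowl, about 20 mm high; origin at its middle
- spoon_b: bystander: wooden spoon 260 mm long lying along its x on the bench on the robot's side of the carousel, about 20 mm high; origin at its middle
Things that resemble listed ones, but are neither listed nor needed, are in the scene too. What is shaped like the bowl but green is not meant.

How it is judged:
On the way, in this order (a step that is already met when the one before it is completed fails the run):
1. the bowl stands on the bench under the spout and the walnut compartment, walnuts still in it, is turned to the spout, the cradle still down (horizontal distance between bowl and bowl_spot below 0.045 m and height (world z) of bowl below 0.006 m and angle between bowl's own z axis and vertical below 0.1 rad and linear speed of bowl below 0.1 m/s and value of joint cradle below 0.05 rad and distance between each of walnut_a, walnut_b and turn_knob below 0.15 m and x of each of walnut_a, walnut_b in the frame of stand below -0.02 m and y of walnut_a in the frame of stand between -0.05 and 0.05 m and y of walnut_b in the frame of stand between -0.05 and 0.05 m), for 0.2 s.
2. the cradle is tipped forward by its rear handle while the bowl stands under the spout (value of joint cradle above 0.4 rad and distance between the grasp point and lift_handle below 0.06 m and horizontal distance between bowl and bowl_spot below 0.045 m and height (world z) of bowl below 0.006 m and angle between bowl's own z axis and vertical below 0.1 rad), for 0.1 s.
At the end, for the whole second after the job is handed in: Both walnuts rest in the bowl; the bowl stands level on the bench within 60 mm of bowl_spot (45 mm when tipping); the cradle is back down (under 0.03 rad); all other nuts are in the carousel (horizontal distance between each of walnut_a, walnut_b and bowl below 0.075 m and z of walnut_a in the frame of bowl between 0.008 and 0.062 m and linear speed of each of walnut_a, walnut_b below 0.05 m/s and z of walnut_b in the frame of bowl between 0.008 and 0.062 m and horizontal distance between bowl and bowl_spot below 0.06 m and height (world z) of bowl below 0.006 m and angle between bowl's own z axis and vertical below 0.1 rad and linear speed of bowl below 0.02 m/s and value of joint cradle below 0.03 rad and velocity of joint cradle below 0.1 rad/s and distance between each of chestnut_a, chestnut_b, macadamia_a, macadamia_b, nutmeg_a, nutmeg_b and turn_knob below 0.14 m); the robot touches nothing.
It fails at once if a chestnut, macadamia or nutmeg leaves the carousel (distance between any of chestnut_a, chestnut_b, macadamia_a, macadamia_b, nutmeg_a, nutmeg_b and turn_knob above 0.14 m).
It fails at once if the cradle is let drop back (falls faster than 2.5 rad/s) (velocity of joint cradle below -2.5 rad/s).
It fails at once if the glass bowl is dropped or flung (over 1.2 m/s) or tipped (over 0.5 rad) (linear speed of bowl above 1.2 m/s or angle between bowl's own z axis and vertical above 0.5 rad).
It fails at once if the spice jar, a spoon or the dough divider is shifted by more than 20 mm, or the jar knocked over (distance of any of spice_jar, spoon_a, spoon_b, dough_divider from where it was at the start of the episode above 0.02 m or angle between spice_jar's own z axis and vertical above 0.5 rad).
It also fails if it takes over 61 s, if anything falls off the work surface, if the arm or the gripper's body presses on something with over 40 N, if the wrist force passes 120 N, or if a joint passes its speed limit or range.

### The arm

A 7-joint arm with a two-finger parallel gripper is mounted at the origin on the work surface. World frame = base frame: x ahead of the robot, y to its left, z up, the work surface at z = 0. Lengths are in m, angles in rad, forces in N, time in s.
With the tool pointing down it reaches from about 0.425 to 0.925 m from the base axis. Payload 6.8 kg.
Tool frame: the origin (TCP) lies between the finger pads; the fingertips stand r.tcp_to_tips ahead of it and the grasp point (between the pads) lies 3 mm ahead of it (r.tcp_to_tips is the distance from the TCP to the fingertips, in m); z points along the fingers, y is the line along which they close (so a half turn about z gives the same grasp; the last joint's range is limited). The gripper opens to 85 mm and grips with 20 to 120 N. Pads are 22 mm wide; open, the fingers measure 114 mm over their backs; the gripper's body (76 mm by 85 mm) begins 54 mm behind the grasp point. The pads swing forward as they close: fully open they stand 13 mm farther back than shut.
Start: joints at [1.002, 0.477, 0.022, 1.555, -0.011, 1.109, -0.083], TCP at [0.3, -0.605, 0.253] pointing down, gripper open.
Joint ranges: [-2.96, 2.96], [-0.34, 2.1], [-1.41, 1.46], [0.24, 2.44], [-1.37, 4.51], [0.17, 1.92], [-2.96, 2.96]. Speed limits (rad/s): [2.39, 2.39, 3.14, 3.14, 3.14, 3.14, 3.14].

### API

Orientations are given as a rotation vector (axis times angle).
In Python, from bench import r gives the robot as it stands. The module is installed in compiled form; this text tells all that it offers.
- The arm moves only by the tool step_arm, never from a script. Its argument "moves" is a list of rows, each an object of numbers: "rx", "ry", "rz": the turn, a rotation vector about the tool's x, y, z in degrees; "dx", "dy", "dz": the shift along the tool's x, y, z in mm; "gripper": the opening, from -1 (shut) to 1 (fully open). In form: [{"rx": .., "ry": .., "rz": .., "dx": .., "dy": .., "dz": .., "gripper": ..}, ...]. A call has 1 to 20 rows; each row shifts and turns the commanded pose from where the row before left it, along the tool's axes as they then stand; what a row does not reach is not made up. A row lasts 1/8 s, in which the tool goes at most 62.5 mm and 10.7 degrees, less where a joint would pass 70% of its speed; a pose out of reach is approached as far as the arm can. A call is refused whole if a number of a shift passes 62.5 or a number of a turn 10.7, either way. A call with a gripper value outside its range is refused whole. The fingers move at their own pace and stop on an object; "grip_force" is the grip in N (left out, the last holds). Time passes only in rows, so rows that do not move let the fingers close. It gives the time, the measured TCP pose, the force, the opening and the grip force at its end, in the units of the state.
- r.get_obs(): the state, without advancing time (a new reading comes with each control period).
- r.grab_frame(name): name is "scene" or "top" or "wrist"; returns the picture (480x640x3 uint8, blue, green, red); there is no depth.
- r.camera_info(name): a dict with "mtx" (3x3 intrinsics, pixels), "rvec" (rotation vector, rad) and "tvec" (3), from world to camera coordinates, as OpenCV has them. Camera axes: x right, y down, z forward; pixel columns grow to the right and rows downward; lengths in m; the calibration is good to about 2 mm. A picture is of the moment at which its call begins: read the wrist's pose just before it. camera_info takes no time and is no camera call; for the wrist camera it gives the pose at the moment of the call.
- r.hand_in(): hands the job in; it is judged then, once.
The state is a dict: "clock": time; "joints": joint angles; "qvel": joint speeds; "tau": joint torques, N m; "tcp_pos": TCP position; "orientation": TCP orientation; "contact_force": force on the tool from outside, world axes, zero at the start; "moment": the same for the moment, N m; "grip_width": finger opening in m; "gripper_force": force on a finger pad.
Only numpy, scipy, OpenCV 4.12 (cv2) and the standard library are available. Lean on these libraries where they do the work, as an engineer would, in place of code of your own. Each camera call takes 0.05 s, during which the arm holds its last target. There are 200 camera calls.

## Working session

There is one attempt and no reset: what is moved stays moved. The work goes in short steps, Python scripts to look and compute and a tool call to move; the robot and the scene stay as the last step left them, time stands still between calls to the robot, and variables do not carry over. Pictures are saved under pics/ and viewed, at most 10 in all, crops included, and the job is handed in when it is done.

Besides the shell and the picture viewer there is one more tool, called after "Request:" by a JSON object that holds its "op" and its "data". step_arm: Moves the arm, as the interface text tells. Its arguments: {"type":"object","properties":{"moves":{"type":"array","items":{"type":"object","properties":{"rx":{"type":"number"},"ry":{"type":"number"},"rz":{"type":"number"},"dx":{"type":"number"},"dy":{"type":"number"},"dz":{"type":"number"},"gripper":{"type":"number"}}}},"grip_force":{"type":"number"}},"required":["moves"]}

```bash
mkdir -p pics
cat > h.py <<'E'
import numpy as np, cv2
from scipy.spatial.transform import Rotation as R
from bench import r
def cam(n):
    c=r.camera_info(n); return np.array(c["mtx"],float),R.from_rotvec(np.ravel(c["rvec"])).as_matrix(),np.ravel(c["tvec"]).astype(float)
def ray(n,u,v,z,c=None):
    K,Rm,t=c or cam(n); o=-Rm.T@t; d=Rm.T@np.linalg.solve(K,[u,v,1.]); return o+d*(z-o[2])/d[2]
def proj(n,p,c=None):
    K,Rm,t=c or cam(n); q=K@(Rm@np.asarray(p,float)+t); return q[:2]/q[2]
E
python3 - <<'E'
from h import *
a=r.grab_frame("top");b=r.grab_frame("scene")
cv2.imwrite("pics/top.png",a);cv2.imwrite("pics/scene.png",b)
for n in("top","scene"):
    K,Rm,t=cam(n);print(n,K[0,0],-Rm.T@t,Rm[2])
o=r.get_obs();print(o["clock"],o["tcp_pos"],o["orientation"],r.tcp_to_tips,o["grip_width"])
E
```

```text
top 549.1145684785297 [ 0.44597358 -0.182478    1.55167799] [ 0.07694059  0.01199262 -0.99696355]
scene 466.780556395078 [ 1.18233341 -0.78463516  1.09492006] [-0.48120296  0.48667601 -0.72910231]
0.1 [ 0.29989992 -0.60415779  0.25241625] [-3.05704188e+00 -7.17001044e-01  7.81971913e-04] 0.022 0.08579185834569854
```

View pics/top.png

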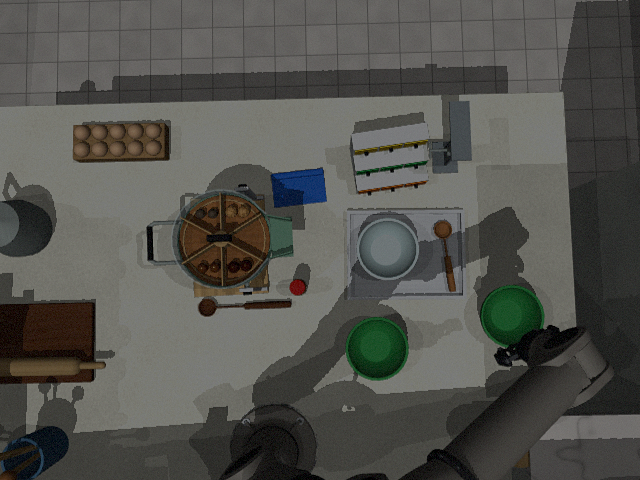

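View pics/scene.png

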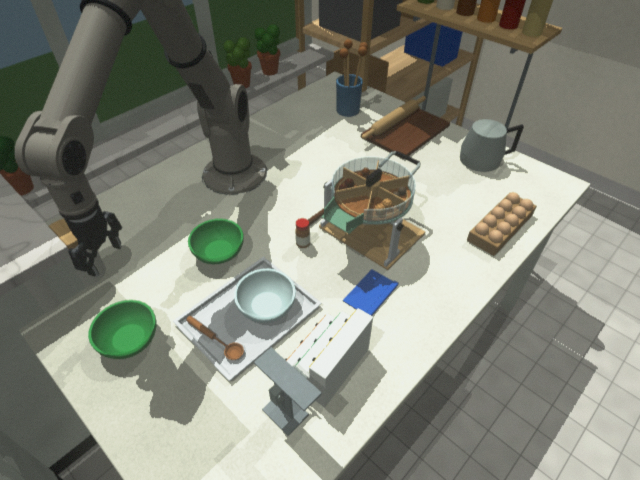

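Top view: the carousel is at (221,238), with its spout pointing right to about (290,238) and the handle at (151,243). The frosted glass bowl on the tray is at (388,248). The green bowls at (377,348) and (512,316) are decoys. The jar cap is at (298,287), the blue divider at (299,187), and the spoons at (446,255) and (245,305). Next I'll enlarge the carousel and bowl and measure.

Run:
```python
from h import *
a=cv2.imread("pics/top.png")
c1=cv2.resize(a[180:310,135:335],(800,520),interpolation=cv2.INTER_CUBIC)
c1=np.clip(c1*1.6,0,255).astype(np.uint8)
cv2.imwrite("pics/c1.png",c1)
c2=cv2.resize(a[190:310,340:470],(650,600),interpolation=cv2.INTER_CUBIC);cv2.imwrite("pics/c2.png",c2)
for nm,u,v,z in [("hub",219.5,238,.251),("bowl",388,248,.068),("handle",151,243,.205),("jar",298,287,.095),("divider",299,187,.01),("spoonb",245,305,.015),("trayTL",348,210,.018),("trayBR",463,297,.018)]:
    print(nm,ray("top",u,v,z).round(4))
```

```text
hub [0.5628 0.0929 0.251 ]
bowl [ 0.5413 -0.325   0.068 ]
handle [0.5585 0.2724 0.205 ]
jar [ 0.4417 -0.0815  0.095 ]
divider [ 0.7245 -0.0836  0.01  ]
spoonb [0.3948 0.0729 0.015 ]
trayTL [ 0.6542 -0.2208  0.018 ]
trayBR [ 0.4036 -0.5331  0.018 ]
```

View pics/c1.png

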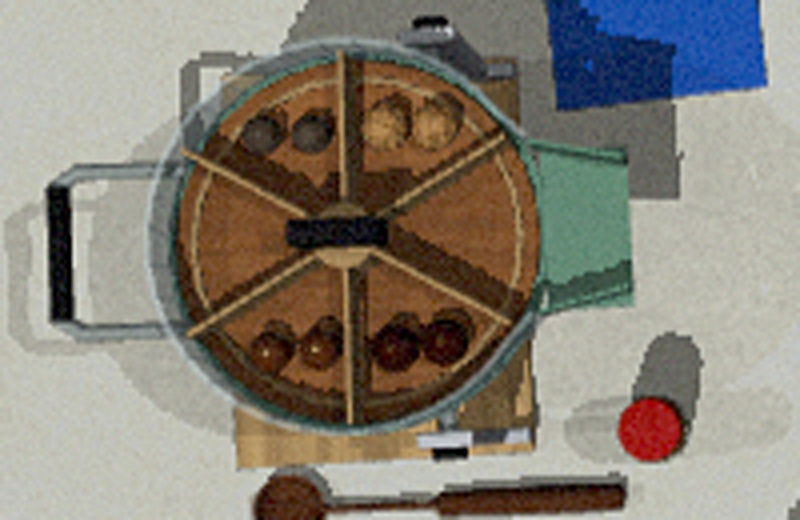

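View pics/c2.png

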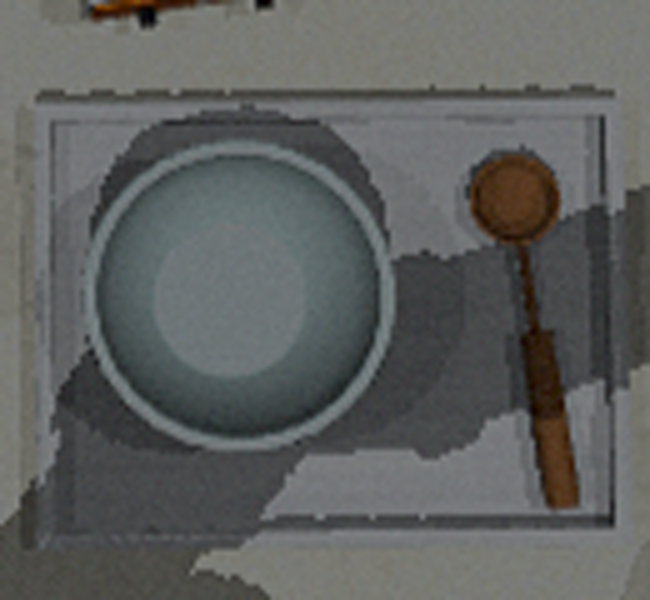

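Crop c1: the pale tan, wrinkled pair at top pixels (232,210) and (244,210) are the walnuts, in the compartment one step (60°) anticlockwise from the spout. The grey-brown nutmegs are at (201,213) and (213,213), the macadamias at (203,267) and (215,266), and the chestnuts at (234,266) and (246,265). The wheel therefore needs -60°. Crop c2: the clear frosted bowl, centred at about (387.6,248.8), is the one meant. Now the refined measurement, cross-checked in the scene view.

Run:
```python
from h import *
a=cv2.imread("pics/top.png"); s=cv2.imread("pics/scene.png")
def blk(im,x0,y0,x1,y1,th):
    m=(im[y0:y1,x0:x1].max(2)<th).astype(np.uint8); n,l,st,c=cv2.connectedComponentsWithStats(m); i=1+np.argmax(st[1:,4])
    pts=np.argwhere(l==i)[:,::-1].astype(np.float32); rc=cv2.minAreaRect(pts); bx=cv2.boxPoints(rc)+[x0,y0]; return c[i]+[x0,y0],rc,bx,st[i,4]
k=blk(a,203,230,236,246,40); h=blk(a,143,222,158,264,40)
print("knob",k[0],k[1],k[3],"handle",h[0],h[1],h[3])
K=ray("top",*k[0],.250);H=ray("top",*h[0],.209);print(K,H,np.linalg.norm((H-K)[:2]))
def axis(b,z):
    p=[ray("top",*q,z) for q in b[2]]; e=[p[1]-p[0],p[2]-p[1]]; e=max(e,key=np.linalg.norm); return np.linalg.norm(e),np.degrees(np.arctan2(e[1],e[0]))
print("knob axis",axis(k,.25),"handle axis",axis(h,.21))
d=H-K; yaw=np.arctan2(d[1],d[0]);print("yaw",np.degrees(yaw))
xs=np.array([np.cos(yaw),np.sin(yaw),0])
B=ray("top",387.6,248.8,.068)
print("bowl",B,"spot",K-.21*xs,"lip",K-.172*xs)
for n,p in(("knob",K),("handle",H),("bowl",B)):print(n,"in scene",proj("scene",p))
ks=blk(s,362,165,388,190,45);print("scene knob blob",ks[0],ks[3])
lip=[((628+.5)/4-.5+135,(y+.5)/4-.5+180) for y in (155,305)]
print("lip corners",[ray("top",*q,.172).round(4) for q in lip])
print("div near corners",[ray("top",*q,.012).round(4) for q in((275,207),(326,201))])
o=r.get_obs();print(R.from_rotvec(o["orientation"]).as_matrix().round(3))
```

```text
knob [220.64658635 236.88353414] ((17.69202423095703, 6.507385730743408), (29.170740127563477, 13.874358177185059), 2.2025980949401855) 249 handle [149.62569832 242.66480447] ((6.5, 21.0), (32.0, 5.0), 90.0) 179
[0.56547111 0.09030439 0.25      ] [0.55908496 0.27441021 0.209     ] 0.18421654269849008
knob axis (np.float64(0.06991288104592108), np.float64(-93.5703158357331)) handle axis (np.float64(0.07901861701958027), np.float64(-179.86769043628027))
yaw 91.98664509141628
bowl [ 0.53913886 -0.32385621  0.068     ] spot [ 0.57275109 -0.11956939  0.25      ] lip [ 0.57143376 -0.08159223  0.25      ]
knob in scene [372.96882087 174.09600446]
handle in scene [407.44531823 156.60410847]
bowl in scene [264.6220004  291.39177774]
scene knob blob [370.25 181.75] 8
lip corners [array([ 0.6154, -0.0738,  0.172 ]), array([ 0.5204, -0.0722,  0.172 ])]
div near corners [array([ 0.6686, -0.0147,  0.012 ]), array([ 0.6822, -0.1594,  0.012 ])]
[[ 0.896  0.445 -0.001]
 [ 0.445 -0.896  0.001]
 [-0.    -0.002 -1.   ]]
```

Request:
{"op": "step_arm", "data": {"moves": [{"rz":8.8,"gripper":0.2},{"rz":8.8},{"rz":8.8},{"dx":40,"dy":-33,"dz":18},{"dx":40,"dy":-33,"dz":18},{"dx":40,"dy":-33,"dz":18},{"dx":40,"dy":-33,"dz":18},{"dx":40,"dy":-33,"dz":18},{"dx":39,"dy":-34,"dz":18},{},{}]}}

```text
invalid input at $.moves[0]: expected keys rx, ry, rz, dx, dy, dz, gripper
```

Run:
```python
from h import *
o=r.get_obs();print(o["clock"],o["tcp_pos"],R.from_rotvec(o["orientation"]).as_matrix().round(3),o["grip_width"])
w=r.grab_frame("wrist");cv2.imwrite("pics/w1.png",w)
K,Rm,t=cam("wrist");print(-Rm.T@t,Rm[2],K[0,0])
for p in ([.539,-.324,.068],[.539,-.409,.068],[.454,-.324,.068],[.624,-.324,.068]):print(proj("wrist",p))
```

```text
0.1 [ 0.29989992 -0.60415779  0.25241625] [[ 0.896  0.445 -0.001]
 [ 0.445 -0.896  0.001]
 [-0.    -0.002 -1.   ]] 0.08579185834569854
[ 0.35911441 -0.57476151  0.37391099] [-0.23555366 -0.11669353 -0.96483009] 352.23360171057976
[  94.61860883 -298.59098738]
[ 219.21510274 -220.62059072]
[  58.75357793 -147.8375525 ]
[ 137.54122292 -479.00994553]
```

View pics/w1.png

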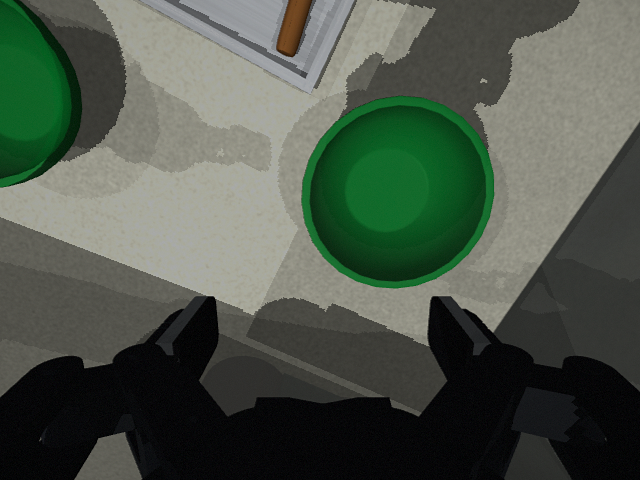

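The move was refused because every row needs all seven keys. The wrist picture, from the start pose, shows a green decoy bowl at (398,190) and a corner of the tray at (310,85).

Request:
{"op": "step_arm", "data": {"moves": [{"rx":0,"ry":0,"rz":8.8,"dx":0,"dy":0,"dz":0,"gripper":0.2},{"rx":0,"ry":0,"rz":8.8,"dx":0,"dy":0,"dz":0,"gripper":0.2},{"rx":0,"ry":0,"rz":8.8,"dx":0,"dy":0,"dz":0,"gripper":0.2},{"rx":0,"ry":0,"rz":0,"dx":40,"dy":-33,"dz":18,"gripper":0.2},{"rx":0,"ry":0,"rz":0,"dx":40,"dy":-33,"dz":18,"gripper":0.2},{"rx":0,"ry":0,"rz":0,"dx":40,"dy":-33,"dz":18,"gripper":0.2},{"rx":0,"ry":0,"rz":0,"dx":40,"dy":-33,"dz":18,"gripper":0.2},{"rx":0,"ry":0,"rz":0,"dx":40,"dy":-33,"dz":18,"gripper":0.2},{"rx":0,"ry":0,"rz":0,"dx":39,"dy":-34,"dz":18,"gripper":0.2},{"rx":0,"ry":0,"rz":0,"dx":0,"dy":0,"dz":0,"gripper":0.2},{"rx":0,"ry":0,"rz":0,"dx":0,"dy":0,"dz":0,"gripper":0.2}], "grip_force": 60}}

```text
clock: 1.52
tcp_pos: [0.5388, -0.4058, 0.145]
orientation: [3.141, 0.0, -0.002]
contact_force: [-0.6, -0.8, 0.2]
grip_width: 0.0512
gripper_force: 0.0
```

Run:
```python
from h import *
o=r.get_obs();print(o["clock"],o["tcp_pos"],R.from_rotvec(o["orientation"]).as_matrix().round(3),o["grip_width"])
w=r.grab_frame("wrist");cv2.imwrite("pics/w2.png",w)
K,Rm,t=cam("wrist");print(-Rm.T@t,Rm[2],K[0,0])
for p in ([.539,-.324,.068],[.539,-.409,.068],[.454,-.324,.068],[.624,-.324,.068]):print(proj("wrist",p))
```

```text
1.525 [ 0.53877723 -0.40577536  0.14495338] [[ 1.     0.    -0.001]
 [ 0.    -1.    -0.   ]
 [-0.001  0.    -1.   ]] 0.0511924374938797
[ 0.6042423  -0.40679813  0.26669412] [-0.26294642 -0.00128059 -0.96480959] 352.23360171057976
[182.55396983 260.94127804]
[325.97536635 260.59067641]
[196.35870176 384.1564607 ]
[165.43871561 108.17777741]
```

View pics/w2.png

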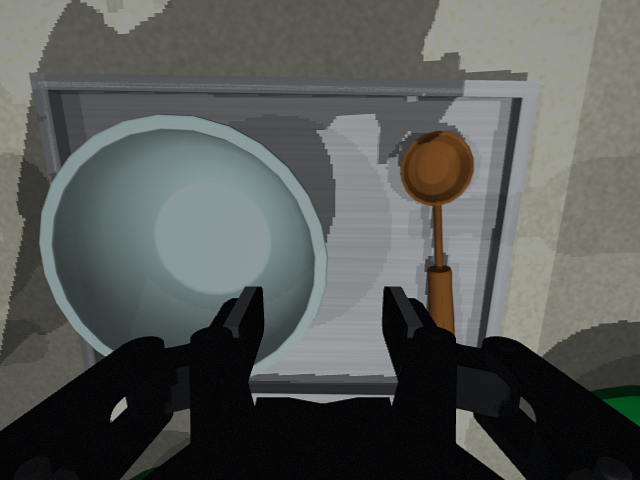

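The rim's right edge is at (327,258), against a predicted (326,261), so the bowl position holds. The wall sits centred between the fingers. I'll descend and grip.

Request:
{"op": "step_arm", "data": {"moves": [{"rx":0,"ry":0,"rz":0,"dx":-1,"dy":0,"dz":30,"gripper":0.2},{"rx":0,"ry":0,"rz":0,"dx":0,"dy":0,"dz":30,"gripper":0.2},{"rx":0,"ry":0,"rz":0,"dx":0,"dy":0,"dz":18,"gripper":0.2},{"rx":0,"ry":0,"rz":0,"dx":0,"dy":0,"dz":0,"gripper":0.2},{"rx":0,"ry":0,"rz":0,"dx":0,"dy":0,"dz":0,"gripper":-1},{"rx":0,"ry":0,"rz":0,"dx":0,"dy":0,"dz":0,"gripper":-1},{"rx":0,"ry":0,"rz":0,"dx":0,"dy":0,"dz":0,"gripper":-1},{"rx":0,"ry":0,"rz":0,"dx":0,"dy":0,"dz":0,"gripper":-1},{"rx":0,"ry":0,"rz":0,"dx":0,"dy":0,"dz":0,"gripper":-1},{"rx":0,"ry":0,"rz":0,"dx":0,"dy":0,"dz":0,"gripper":-1}], "grip_force": 80}}

```text
clock: 2.82
tcp_pos: [0.5412, -0.405, 0.0699]
orientation: [-3.142, 0.001, -0.009]
contact_force: [3.0, 2.5, 7.6]
grip_width: 0.0082
gripper_force: 74.6
```

Request:
{"op": "step_arm", "data": {"moves": [{"rx":0,"ry":0,"rz":0,"dx":0,"dy":0,"dz":-5,"gripper":-1},{"rx":0,"ry":0,"rz":0,"dx":0,"dy":0,"dz":-10,"gripper":-1},{"rx":0,"ry":0,"rz":0,"dx":0,"dy":0,"dz":-15,"gripper":-1},{"rx":0,"ry":0,"rz":0,"dx":0,"dy":0,"dz":-15,"gripper":-1},{"rx":0,"ry":0,"rz":0,"dx":0,"dy":0,"dz":0,"gripper":-1}], "grip_force": 100}}

```text
clock: 3.45
tcp_pos: [0.5387, -0.4066, 0.1142]
orientation: [3.14, -0.001, 0.004]
contact_force: [-0.1, 0.2, -4.7]
grip_width: 0.0062
gripper_force: 101.6
```

Run:
```python
from h import *
cv2.imwrite("pics/s2.png",cv2.resize(r.grab_frame("scene")[180:400,130:400],(800,600)[:2]))
o=r.get_obs();print(o["clock"],o["tcp_pos"],o["contact_force"],o["moment"],o["grip_width"])
```

```text
3.5 [ 0.53827213 -0.4060919   0.11306567] [ 0.1766923  -0.34244408 -4.24648564] [-0.25476294  0.02543161 -0.03136073] 0.006655128292256382
```

View pics/s2.png

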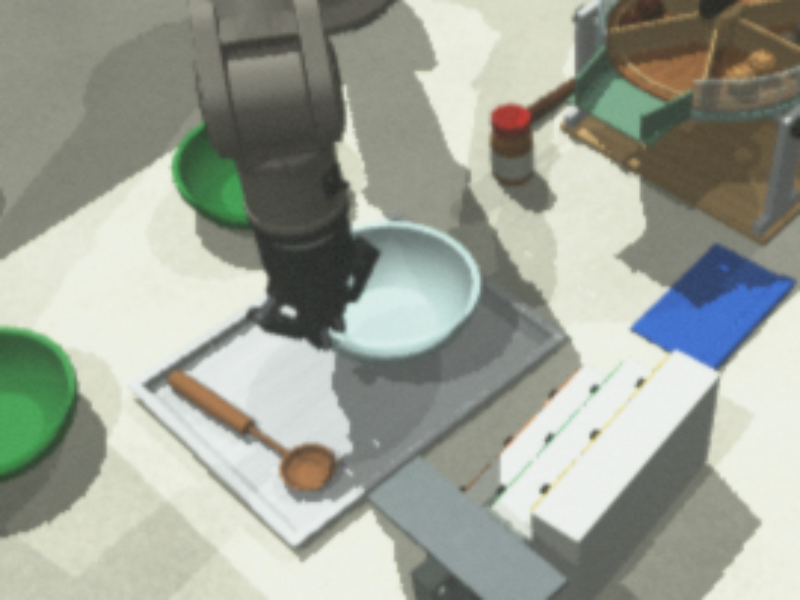

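The picture shows the bowl held level above the tray, with the spoon and jar undisturbed. Next is the carry to the spout.

Request:
{"op": "step_arm", "data": {"moves": [{"rx":0,"ry":0,"rz":0,"dx":5,"dy":-10,"dz":0,"gripper":-1},{"rx":0,"ry":0,"rz":0,"dx":7,"dy":-25,"dz":0,"gripper":-1},{"rx":0,"ry":0,"rz":0,"dx":8,"dy":-35,"dz":0,"gripper":-1},{"rx":0,"ry":0,"rz":0,"dx":6,"dy":-40,"dz":0,"gripper":-1},{"rx":0,"ry":0,"rz":0,"dx":3,"dy":-40,"dz":0,"gripper":-1},{"rx":0,"ry":0,"rz":0,"dx":2,"dy":-33,"dz":0,"gripper":-1},{"rx":0,"ry":0,"rz":0,"dx":0,"dy":-20,"dz":0,"gripper":-1},{"rx":0,"ry":0,"rz":0,"dx":0,"dy":-8,"dz":0,"gripper":-1},{"rx":0,"ry":0,"rz":0,"dx":0,"dy":0,"dz":0,"gripper":-1},{"rx":0,"ry":0,"rz":0,"dx":0,"dy":0,"dz":10,"gripper":-1},{"rx":0,"ry":0,"rz":0,"dx":0,"dy":0,"dz":15,"gripper":-1},{"rx":0,"ry":0,"rz":0,"dx":0,"dy":0,"dz":12,"gripper":-1},{"rx":0,"ry":0,"rz":0,"dx":0,"dy":0,"dz":4,"gripper":-1},{"rx":0,"ry":0,"rz":0,"dx":0,"dy":0,"dz":0,"gripper":-1}]}}

```text
clock: 5.25
tcp_pos: [0.5694, -0.1967, 0.072]
orientation: [3.14, -0.003, 0.001]
contact_force: [-2.8, -4.0, 11.7]
grip_width: 0.0063
gripper_force: 111.6
```

Run:
```python
from h import *
t=r.grab_frame("top");s=r.grab_frame("scene")
c=cv2.resize(t[170:310,140:360],(660,420)[:2],interpolation=cv2.INTER_CUBIC)
d=cv2.resize(s[150:350,260:440],(540,600))[:420] if 0 else cv2.resize(s[180:330,240:380],(392,420))
cv2.imwrite("pics/m1.png",cv2.resize(np.hstack([c,d]),(800,320)))
o=r.get_obs();print(o["clock"],o["tcp_pos"],o["contact_force"],o["moment"],o["grip_width"])
```

```text
5.35 [ 0.56942076 -0.19653599  0.07226714] [-2.94275663 -3.68058494 11.962931  ] [0.39981932 1.01519613 0.32366763] 0.006735011250970173
```

View pics/m1.png

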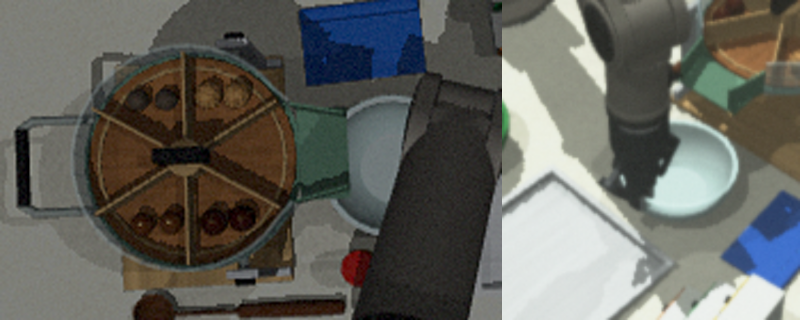

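The wrist reads +12 N upward at this height, so the bowl is standing on the bench, under the spout. I'll release it and back off.

Request:
{"op": "step_arm", "data": {"moves": [{"rx":0,"ry":0,"rz":0,"dx":0,"dy":0,"dz":-2,"gripper":-1},{"rx":0,"ry":0,"rz":0,"dx":0,"dy":0,"dz":0,"gripper":-0.5},{"rx":0,"ry":0,"rz":0,"dx":0,"dy":0,"dz":0,"gripper":0.1},{"rx":0,"ry":0,"rz":0,"dx":0,"dy":0,"dz":0,"gripper":0.1},{"rx":0,"ry":0,"rz":0,"dx":0,"dy":0,"dz":0,"gripper":0.1},{"rx":0,"ry":0,"rz":0,"dx":0,"dy":0,"dz":-20,"gripper":0.1},{"rx":0,"ry":0,"rz":0,"dx":0,"dy":0,"dz":-40,"gripper":0.1},{"rx":0,"ry":0,"rz":0,"dx":0,"dy":0,"dz":-55,"gripper":0.1},{"rx":0,"ry":0,"rz":0,"dx":0,"dy":0,"dz":-60,"gripper":0.1},{"rx":0,"ry":0,"rz":0,"dx":0,"dy":0,"dz":-60,"gripper":0.1},{"rx":0,"ry":0,"rz":-10,"dx":0,"dy":0,"dz":-20,"gripper":0.1},{"rx":0,"ry":0,"rz":-10,"dx":0,"dy":0,"dz":0,"gripper":0.1},{"rx":0,"ry":0,"rz":-10,"dx":0,"dy":0,"dz":0,"gripper":0.1},{"rx":0,"ry":0,"rz":-10,"dx":0,"dy":0,"dz":0,"gripper":0.1},{"rx":0,"ry":0,"rz":-10,"dx":0,"dy":0,"dz":0,"gripper":0.1},{"rx":0,"ry":0,"rz":-10,"dx":0,"dy":0,"dz":0,"gripper":0.1},{"rx":0,"ry":0,"rz":-10,"dx":0,"dy":0,"dz":0,"gripper":0.1},{"rx":0,"ry":0,"rz":-10,"dx":0,"dy":0,"dz":0,"gripper":0.1},{"rx":0,"ry":0,"rz":-10,"dx":0,"dy":0,"dz":0,"gripper":0.1},{"rx":0,"ry":0,"rz":0,"dx":0,"dy":0,"dz":0,"gripper":0.1}]}}

```text
clock: 7.85
tcp_pos: [0.569, -0.1947, 0.3296]
orientation: [2.223, 2.219, 0.001]
contact_force: [-0.9, -0.2, 0.2]
grip_width: 0.0469
gripper_force: 0.0
```

Request:
{"op": "step_arm", "data": {"moves": [{"rx":0,"ry":0,"rz":-1.4,"dx":30,"dy":0,"dz":0,"gripper":0.0},{"rx":0,"ry":0,"rz":0,"dx":50,"dy":0,"dz":0,"gripper":0.0},{"rx":0,"ry":0,"rz":0,"dx":50,"dy":0,"dz":0,"gripper":0.0},{"rx":0,"ry":0,"rz":0,"dx":40,"dy":0,"dz":0,"gripper":0.0},{"rx":0,"ry":0,"rz":0,"dx":22,"dy":0,"dz":0,"gripper":0.0},{"rx":0,"ry":0,"rz":0,"dx":0,"dy":0,"dz":0,"gripper":0.0},{"rx":0,"ry":0,"rz":0,"dx":0,"dy":0,"dz":0,"gripper":0.0}]}}

```text
clock: 8.72
tcp_pos: [0.5651, -0.0035, 0.3285]
orientation: [2.196, 2.246, -0.001]
contact_force: [-0.1, -0.3, 0.5]
grip_width: 0.0423
gripper_force: 0.0
```

Run:
```python
from h import *
o=r.get_obs();print(o["clock"],o["tcp_pos"],R.from_rotvec(o["orientation"]).as_matrix().round(3)[:2])
C=cam("wrist");w=r.grab_frame("wrist")
print("pred knob",proj("wrist",[.564,.097,.251],C))
m=(w.max(2)<38).astype(np.uint8);n,l,st,c=cv2.connectedComponentsWithStats(m)
for i in range(1,n):
    if st[i,4]>300:print(st[i],c[i].round(1),ray("wrist",*c[i],.251,C).round(4))
cv2.imwrite("pics/w3.png",cv2.convertScaleAbs(w,alpha=1.4))
```

```text
8.725 [ 0.56508848 -0.00345316  0.32849626] [[-0.023  1.     0.   ]
 [ 1.     0.023 -0.001]]
pred knob [325.57820295  78.2943312 ]
[ 307   19   31  117 3448] [322.2  76. ] [0.5622 0.098  0.251 ]
[214 110  31  43 461] [234.1 132.1] [0.5154 0.0693 0.251 ]
[226 156  25  41 352] [241.6 175.8] [0.5185 0.0461 0.251 ]
[    0   285   640   195 68727] [321.9 414.4] [ 0.5666 -0.1118  0.251 ]
```

View pics/w3.png

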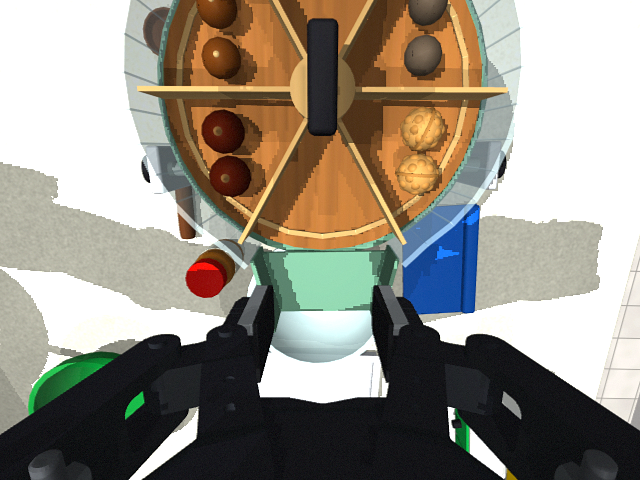

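The wrist view shows the knob centred at (322,76), the walnuts at (424,128) and (418,173), and the bowl under the spout at about (322,335). I'll grip the knob and turn it.

Request:
{"op": "step_arm", "data": {"moves": [{"rx":0,"ry":0,"rz":0,"dx":40,"dy":0,"dz":0,"gripper":0.0},{"rx":0,"ry":0,"rz":0,"dx":40,"dy":0,"dz":0,"gripper":0.0},{"rx":0,"ry":0,"rz":0,"dx":21,"dy":-1,"dz":0,"gripper":0.0},{"rx":0,"ry":0,"rz":0,"dx":0,"dy":0,"dz":30,"gripper":0.0},{"rx":0,"ry":0,"rz":0,"dx":0,"dy":0,"dz":35,"gripper":0.0},{"rx":0,"ry":0,"rz":0,"dx":0,"dy":0,"dz":20,"gripper":0.0},{"rx":0,"ry":0,"rz":0,"dx":0,"dy":0,"dz":0,"gripper":0.0},{"rx":0,"ry":0,"rz":0,"dx":0,"dy":0,"dz":0,"gripper":-1},{"rx":0,"ry":0,"rz":0,"dx":0,"dy":0,"dz":0,"gripper":-1},{"rx":0,"ry":0,"rz":0,"dx":0,"dy":0,"dz":0,"gripper":-1},{"rx":0,"ry":0,"rz":0,"dx":0,"dy":0,"dz":0,"gripper":-1}], "grip_force": 40}}

```text
clock: 10.15
tcp_pos: [0.5625, 0.098, 0.2447]
orientation: [2.194, 2.246, 0.002]
contact_force: [-0.6, -2.0, 6.7]
grip_width: 0.0156
gripper_force: 41.6
```

Request:
{"op": "step_arm", "data": {"moves": [{"rx":0,"ry":0,"rz":1,"dx":0,"dy":0,"dz":0,"gripper":-1},{"rx":0,"ry":0,"rz":2,"dx":0,"dy":0,"dz":0,"gripper":-1},{"rx":0,"ry":0,"rz":3,"dx":0,"dy":0,"dz":0,"gripper":-1},{"rx":0,"ry":0,"rz":4,"dx":0,"dy":0,"dz":0,"gripper":-1},{"rx":0,"ry":0,"rz":4,"dx":0,"dy":0,"dz":0,"gripper":-1},{"rx":0,"ry":0,"rz":4,"dx":0,"dy":0,"dz":0,"gripper":-1},{"rx":0,"ry":0,"rz":4,"dx":0,"dy":0,"dz":0,"gripper":-1},{"rx":0,"ry":0,"rz":4,"dx":0,"dy":0,"dz":0,"gripper":-1},{"rx":0,"ry":0,"rz":4,"dx":0,"dy":0,"dz":0,"gripper":-1},{"rx":0,"ry":0,"rz":4,"dx":0,"dy":0,"dz":0,"gripper":-1},{"rx":0,"ry":0,"rz":4,"dx":0,"dy":0,"dz":0,"gripper":-1},{"rx":0,"ry":0,"rz":4,"dx":0,"dy":0,"dz":0,"gripper":-1},{"rx":0,"ry":0,"rz":4,"dx":0,"dy":0,"dz":0,"gripper":-1},{"rx":0,"ry":0,"rz":4,"dx":0,"dy":0,"dz":0,"gripper":-1},{"rx":0,"ry":0,"rz":4,"dx":0,"dy":0,"dz":0,"gripper":-1},{"rx":0,"ry":0,"rz":3,"dx":0,"dy":0,"dz":0,"gripper":-1},{"rx":0,"ry":0,"rz":2,"dx":0,"dy":0,"dz":0,"gripper":-1},{"rx":0,"ry":0,"rz":1,"dx":0,"dy":0,"dz":0,"gripper":-1},{"rx":0,"ry":0,"rz":0,"dx":0,"dy":0,"dz":0,"gripper":-1}]}}

```text
clock: 12.52
tcp_pos: [0.5627, 0.0979, 0.2447]
orientation: [3.024, 0.849, 0.004]
contact_force: [0.5, -2.0, 5.5]
grip_width: 0.0153
gripper_force: 41.5
```

Request:
{"op": "step_arm", "data": {"moves": [{"rx":0,"ry":0,"rz":0,"dx":0,"dy":0,"dz":0,"gripper":-0.2},{"rx":0,"ry":0,"rz":0,"dx":0,"dy":0,"dz":0,"gripper":0.0},{"rx":0,"ry":0,"rz":0,"dx":0,"dy":0,"dz":0,"gripper":0.0},{"rx":0,"ry":0,"rz":0,"dx":0,"dy":0,"dz":-20,"gripper":0.0},{"rx":0,"ry":0,"rz":0,"dx":0,"dy":0,"dz":-35,"gripper":0.0},{"rx":0,"ry":0,"rz":0,"dx":0,"dy":0,"dz":-30,"gripper":0.0},{"rx":0,"ry":0,"rz":0,"dx":0,"dy":0,"dz":0,"gripper":0.0}]}}

```text
clock: 13.4
tcp_pos: [0.5629, 0.0988, 0.3308]
orientation: [3.024, 0.85, 0.008]
contact_force: [-0.7, 0.1, -0.1]
grip_width: 0.0431
gripper_force: 0.0
```

Run:
```python
from h import *
o=r.get_obs();M=R.from_rotvec(o["orientation"]).as_matrix();print(o["clock"],o["tcp_pos"],M.round(3)[:2],np.degrees(np.arctan2(M[1,0],M[0,0])))
```

```text
13.4 [0.56291943 0.09878334 0.33079921] [[ 0.853  0.521  0.005]
 [ 0.521 -0.854  0.001]] 31.40570644566254
```

Request:
{"op": "step_arm", "data": {"moves": [{"rx":0,"ry":0,"rz":10,"dx":0,"dy":0,"dz":0,"gripper":0.0},{"rx":0,"ry":0,"rz":10,"dx":0,"dy":0,"dz":0,"gripper":0.0},{"rx":0,"ry":0,"rz":10,"dx":0,"dy":0,"dz":0,"gripper":0.0},{"rx":0,"ry":0,"rz":0,"dx":0,"dy":-36,"dz":0,"gripper":0.0},{"rx":0,"ry":0,"rz":0,"dx":0,"dy":-50,"dz":0,"gripper":0.0},{"rx":0,"ry":0,"rz":0,"dx":0,"dy":-50,"dz":0,"gripper":0.0},{"rx":0,"ry":0,"rz":0,"dx":0,"dy":-40,"dz":0,"gripper":0.0},{"rx":0,"ry":0,"rz":0,"dx":0,"dy":0,"dz":50,"gripper":0.0},{"rx":0,"ry":0,"rz":0,"dx":0,"dy":0,"dz":0,"gripper":0.0},{"rx":0,"ry":0,"rz":0,"dx":0,"dy":0,"dz":0,"gripper":0.0}]}}

```text
clock: 14.65
tcp_pos: [0.5579, 0.2736, 0.279]
orientation: [3.141, 0.037, 0.0]
contact_force: [-0.2, 1.4, 0.8]
grip_width: 0.0429
gripper_force: 0.0
```

Run:
```python
from h import *
o=r.get_obs();M=R.from_rotvec(o["orientation"]).as_matrix();print(o["clock"],o["tcp_pos"],M.round(3)[:2])
C=cam("wrist");w=r.grab_frame("wrist");t=r.grab_frame("top")
for z in (.205,):
  print("pred bar ends",proj("wrist",[.600,.275,z],C),proj("wrist",[.516,.275,z],C))
cv2.imwrite("pics/fin.png",np.hstack([cv2.resize(cv2.convertScaleAbs(w,alpha=1.4),(427,320)),cv2.resize(cv2.convertScaleAbs(t[170:300,140:290],alpha=1.5),(369,320))]))
```

```text
14.65 [0.55788911 0.27357884 0.27895865] [[ 1.     0.023  0.   ]
 [ 0.023 -1.    -0.   ]]
pred bar ends [321.56480915 191.59764291] [318.56857195 328.47185157]
```

View pics/fin.png

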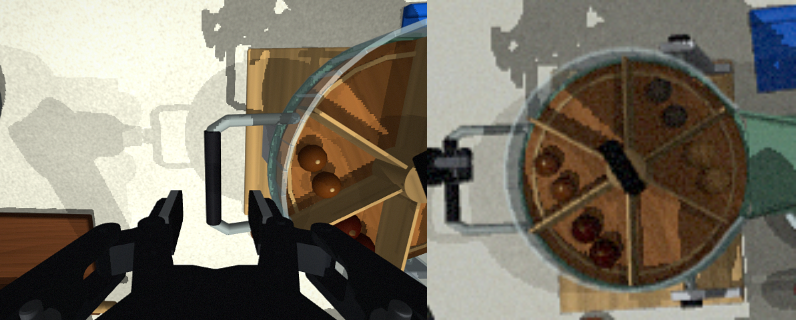

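The bar lies between the fingers: column about 319, against a predicted 320. The walnuts sit squarely at the spout, at about (708,155) and (712,180) in the right panel. I'll descend and grip the handle.

Request:
{"op": "step_arm", "data": {"moves": [{"rx":0,"ry":0,"rz":0,"dx":0,"dy":0,"dz":30,"gripper":0.0},{"rx":0,"ry":0,"rz":0,"dx":0,"dy":0,"dz":28,"gripper":0.0},{"rx":0,"ry":0,"rz":0,"dx":0,"dy":0,"dz":15,"gripper":0.0},{"rx":0,"ry":0,"rz":0,"dx":0,"dy":0,"dz":0,"gripper":0.0},{"rx":0,"ry":0,"rz":0,"dx":0,"dy":0,"dz":0,"gripper":-1},{"rx":0,"ry":0,"rz":0,"dx":0,"dy":0,"dz":0,"gripper":-1},{"rx":0,"ry":0,"rz":0,"dx":0,"dy":0,"dz":0,"gripper":-1},{"rx":0,"ry":0,"rz":0,"dx":0,"dy":0,"dz":0,"gripper":-1}], "grip_force": 40}}

```text
clock: 15.75
tcp_pos: [0.5582, 0.2756, 0.2069]
orientation: [-3.139, -0.04, -0.004]
contact_force: [1.3, 2.6, 5.9]
grip_width: 0.0127
gripper_force: 39.1
```

Run:
```python
from h import *
th=np.array([0,.02,.06,.12,.18,.24,.30,.36,.41,.45,.48,.51,.54,.57,.60,.63])
x=228*np.cos(th)-45*np.sin(th);z=228*np.sin(th)+45*np.cos(th)
print(np.c_[th[1:],np.diff(x),np.diff(z)].round(1))
print(r.get_obs()["tcp_pos"])
```

```text
[[ 0.  -0.9  4.6]
 [ 0.1 -2.2  9. ]
 [ 0.1 -3.9 13.4]
 [ 0.2 -4.7 13.1]
 [ 0.2 -5.5 12.8]
 [ 0.3 -6.3 12.5]
 [ 0.4 -7.  12.1]
 [ 0.4 -6.4  9.7]
 [ 0.4 -5.4  7.5]
 [ 0.5 -4.3  5.5]
 [ 0.5 -4.4  5.4]
 [ 0.5 -4.6  5.2]
 [ 0.6 -4.8  5.1]
 [ 0.6 -4.9  5. ]
 [ 0.6 -5.   4.8]]
[0.55820117 0.27564997 0.20688288]
```

Request:
{"op": "step_arm", "data": {"moves": [{"rx":0,"ry":0,"rz":0,"dx":0,"dy":1,"dz":-4.6,"gripper":-1},{"rx":0,"ry":0,"rz":0,"dx":0,"dy":2.2,"dz":-9,"gripper":-1},{"rx":0,"ry":0,"rz":0,"dx":0,"dy":3.9,"dz":-13.4,"gripper":-1},{"rx":0,"ry":0,"rz":0,"dx":0,"dy":4.7,"dz":-13.1,"gripper":-1},{"rx":0,"ry":0,"rz":0,"dx":0,"dy":5.5,"dz":-12.8,"gripper":-1},{"rx":0,"ry":0,"rz":0,"dx":0,"dy":6.3,"dz":-12.5,"gripper":-1},{"rx":0,"ry":0,"rz":0,"dx":0,"dy":7,"dz":-12.1,"gripper":-1},{"rx":0,"ry":0,"rz":0,"dx":0,"dy":6.4,"dz":-9.7,"gripper":-1},{"rx":0,"ry":0,"rz":0,"dx":0,"dy":5.4,"dz":-7.5,"gripper":-1},{"rx":0,"ry":0,"rz":0,"dx":0,"dy":4.3,"dz":-5.5,"gripper":-1},{"rx":0,"ry":0,"rz":0,"dx":0,"dy":4.4,"dz":-5.4,"gripper":-1},{"rx":0,"ry":0,"rz":0,"dx":0,"dy":4.6,"dz":-5.2,"gripper":-1},{"rx":0,"ry":0,"rz":0,"dx":0,"dy":4.8,"dz":-5.1,"gripper":-1},{"rx":0,"ry":0,"rz":0,"dx":0,"dy":4.9,"dz":-5,"gripper":-1},{"rx":0,"ry":0,"rz":0,"dx":0,"dy":5,"dz":-4.8,"gripper":-1},{"rx":0,"ry":0,"rz":0,"dx":0,"dy":0,"dz":0,"gripper":-1},{"rx":0,"ry":0,"rz":0,"dx":0,"dy":0,"dz":0,"gripper":-1},{"rx":0,"ry":0,"rz":0,"dx":0,"dy":0,"dz":0,"gripper":-1},{"rx":0,"ry":0,"rz":0,"dx":0,"dy":0,"dz":0,"gripper":-1},{"rx":0,"ry":0,"rz":0,"dx":0,"dy":0,"dz":0,"gripper":-1}]}}

```text
clock: 18.25
tcp_pos: [0.5605, 0.2083, 0.3336]
orientation: [-3.134, -0.043, -0.01]
contact_force: [3.3, 8.7, 7.5]
grip_width: 0.0126
gripper_force: 39.0
```

```bash
cat > chk.py <<'E'
from h import *
def tan(n,roi):
    x0,y0,x1,y1=roi; w=r.grab_frame(n)[y0:y1,x0:x1]; h=cv2.cvtColor(w,cv2.COLOR_BGR2HSV)
    m=((h[...,0]>8)&(h[...,0]<28)&(h[...,1]>70)&(h[...,2]>50)).astype(np.uint8)
    k,l,st,c=cv2.connectedComponentsWithStats(m)
    return [(st[i,4],(c[i]+[x0,y0]).round(1)) for i in range(1,k) if st[i,4]>8]
o=r.get_obs();print(o["clock"],o["tcp_pos"],o["contact_force"],o["grip_width"])
for n in("scene","top"):
    u,v=proj(n,[.569,-.113,.02]).astype(int)
    print(n,u,v,tan(n,(u-45,v-40,u+45,v+40) if n=="scene" else (u-33,v-33,u+33,v+33)))
    print("nut size px",np.linalg.norm(proj(n,[.569,-.113,.02])-proj(n,[.599,-.113,.02])))
E
python3 chk.py
```

```text
18.25 [0.56051935 0.2082798  0.33364844] [3.29562646 8.73024075 7.5146797 ] 0.012608372078499545
scene 324 265 [(np.int32(87), array([301.9, 232.2])), (np.int32(260), array([362.7, 244. ])), (np.int32(50), array([318.2, 257.8])), (np.int32(45), array([328.9, 262.4]))]
nut size px 9.07207495680622
top 310 241 [(np.int32(31), array([301.6, 240.2])), (np.int32(43), array([308.1, 252.2]))]
nut size px 10.66534820563575
```

Both views show exactly two walnut-sized tan blobs inside the bowl. I'll lower the cradle by the same arc.

Request:
{"op": "step_arm", "data": {"moves": [{"rx":0,"ry":0,"rz":0,"dx":0,"dy":-5,"dz":4.8,"gripper":-1},{"rx":0,"ry":0,"rz":0,"dx":0,"dy":-4.9,"dz":5,"gripper":-1},{"rx":0,"ry":0,"rz":0,"dx":0,"dy":-4.8,"dz":5.1,"gripper":-1},{"rx":0,"ry":0,"rz":0,"dx":0,"dy":-4.6,"dz":5.2,"gripper":-1},{"rx":0,"ry":0,"rz":0,"dx":0,"dy":-4.4,"dz":5.4,"gripper":-1},{"rx":0,"ry":0,"rz":0,"dx":0,"dy":-4.3,"dz":5.5,"gripper":-1},{"rx":0,"ry":0,"rz":0,"dx":0,"dy":-5.4,"dz":7.5,"gripper":-1},{"rx":0,"ry":0,"rz":0,"dx":0,"dy":-6.4,"dz":9.7,"gripper":-1},{"rx":0,"ry":0,"rz":0,"dx":0,"dy":-7,"dz":12.1,"gripper":-1},{"rx":0,"ry":0,"rz":0,"dx":0,"dy":-6.3,"dz":12.5,"gripper":-1},{"rx":0,"ry":0,"rz":0,"dx":0,"dy":-5.5,"dz":12.8,"gripper":-1},{"rx":0,"ry":0,"rz":0,"dx":0,"dy":-4.7,"dz":13.1,"gripper":-1},{"rx":0,"ry":0,"rz":0,"dx":0,"dy":-3.9,"dz":13.4,"gripper":-1},{"rx":0,"ry":0,"rz":0,"dx":0,"dy":-2.2,"dz":7,"gripper":-1},{"rx":0,"ry":0,"rz":0,"dx":0,"dy":-1,"dz":4,"gripper":-1},{"rx":0,"ry":0,"rz":0,"dx":0,"dy":0,"dz":2,"gripper":-1},{"rx":0,"ry":0,"rz":0,"dx":0,"dy":0,"dz":1,"gripper":-1},{"rx":0,"ry":0,"rz":0,"dx":0,"dy":0,"dz":0,"gripper":-1},{"rx":0,"ry":0,"rz":0,"dx":0,"dy":0,"dz":0,"gripper":-1}]}}

```text
clock: 20.72
tcp_pos: [0.5582, 0.2756, 0.207]
orientation: [-3.139, -0.04, -0.005]
contact_force: [-0.5, 3.3, 9.6]
grip_width: 0.0125
gripper_force: 42.8
```

The handle is back at its starting height, so I'll release it and retreat upward.

Request:
{"op": "step_arm", "data": {"moves": [{"rx":0,"ry":0,"rz":0,"dx":0,"dy":0,"dz":0,"gripper":-0.4},{"rx":0,"ry":0,"rz":0,"dx":0,"dy":0,"dz":0,"gripper":0.0},{"rx":0,"ry":0,"rz":0,"dx":0,"dy":0,"dz":0,"gripper":0.0},{"rx":0,"ry":0,"rz":0,"dx":0,"dy":0,"dz":0,"gripper":0.0},{"rx":0,"ry":0,"rz":0,"dx":0,"dy":0,"dz":-20,"gripper":0.0},{"rx":0,"ry":0,"rz":0,"dx":0,"dy":0,"dz":-40,"gripper":0.0},{"rx":0,"ry":0,"rz":0,"dx":0,"dy":0,"dz":-40,"gripper":0.0},{"rx":0,"ry":0,"rz":0,"dx":0,"dy":0,"dz":-30,"gripper":0.0},{"rx":0,"ry":0,"rz":0,"dx":0,"dy":0,"dz":0,"gripper":0.0},{"rx":0,"ry":0,"rz":0,"dx":0,"dy":0,"dz":0,"gripper":0.0},{"rx":0,"ry":0,"rz":0,"dx":0,"dy":0,"dz":0,"gripper":0.0},{"rx":0,"ry":0,"rz":0,"dx":0,"dy":0,"dz":0,"gripper":0.0}]}}

```text
clock: 22.22
tcp_pos: [0.5571, 0.274, 0.3338]
orientation: [3.14, 0.038, -0.002]
contact_force: [-0.1, 0.7, 0.2]
grip_width: 0.0429
gripper_force: 0.0
```

```bash
python3 chk.py
python3 - <<'E'
from h import *
r.hand_in()
E
```

```text
22.225 [0.55710601 0.27403279 0.33380642] [-0.09755112  0.72424368  0.22098211] 0.042939585090398066
scene 324 265 [(np.int32(730), array([352.2, 237.2])), (np.int32(89), array([302.1, 232.4])), (np.int32(52), array([318.1, 257.8])), (np.int32(46), array([329.2, 261.5]))]
nut size px 9.07207495680622
top 310 241 [(np.int32(29), array([303.6, 240.7])), (np.int32(45), array([308.6, 252.5]))]
nut size px 10.66534820563575
the job is handed in; nothing more can be done
```

I handed the job in at about 22 s on the clock; my last camera check showed both walnuts at rest in the glass bowl under the spout, and the handle was back at its starting height before I let go. I did not re-check the jar, spoons, divider or other nuts at the end, and no verdict came back.

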